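# Pack the gap in the jar slide flush

### The job

The jar slide has a gap between its two white-topped decks. Pick the two spacer plates that together fill the gap exactly to the height of the decks, and set them down flat in it one on the other, in either order, centred and lengthwise from deck to deck, so that jars can slide across. Leave the third plate where it lies.

Things in the scene. Friction and masses are not known exactly. Their poses are not given: they have to be found in the camera images.
- gap_floor (a point): Centre of the gap floor of the jar slide: a fixed dark steel base 210 x 88 x 8 mm with a dark blue, white-topped deck (52 mm long, 88 mm wide) on each end. The floor is the base's top, 8 mm above the table. x runs from deck to deck, y across, z up. The gap is 106 mm long in x, 88 mm wide, open at both y sides. Deck tops are 50 mm above the floor, with guide lips 5 mm higher along their y sides.
- blue_centre (a point): Loose blue plastic spacer plate, 90 x 50 mm and 15 mm thick, rounded edges, two dark plugs in its flat faces, lying flat on the table. This point is its centre, half-way up; x runs along its 90 mm length, y across its 50 mm width, z up through its thickness. Both flat faces and both ends are alike.
- yellow_centre (a point): Loose yellow plastic spacer plate, 90 x 50 mm and 22 mm thick, rounded edges, two dark plugs in its flat faces, lying flat on the table. This point is its centre, half-way up; x runs along its 90 mm length, y across its 50 mm width, z up through its thickness. Both flat faces and both ends are alike.
- green_centre (a point): Loose green plastic spacer plate, 90 x 50 mm and 35 mm thick, rounded edges, two dark plugs in its flat faces, lying flat on the table. This point is its centre, half-way up; x runs along its 90 mm length, y across its 50 mm width, z up through its thickness. Both flat faces and both ends are alike.
Not all that is in view belongs to the job. Of the things that look like the part that bears green_centre, the middle-sized one is meant.

How it is judged (in metres and radians):
At the end, for the whole second after the job is handed in: The blue and green plates lie at rest stacked on the gap floor in either order, level with the decks (heights within 4 mm), each centred within 15 mm along and across the gap, lengthwise within 15 degrees and flat within 6 degrees. The yellow plate is within 50 mm of where it lay (x of blue_centre in the frame of gap_floor between -0.015 and 0.015 m and y of blue_centre in the frame of gap_floor between -0.015 and 0.015 m and angle between the x axis of each of blue_centre, green_centre and the x axis of gap_floor, either way round below 0.26 rad and angle between the z axis of each of blue_centre, green_centre and the z axis of gap_floor, either way round below 0.1 rad and linear speed of each of blue_plate, green_plate below 0.02 m/s and x of green_centre in the frame of gap_floor between -0.015 and 0.015 m and y of green_centre in the frame of gap_floor between -0.015 and 0.015 m and ((z of green_centre in the frame of gap_floor between 0.0135 and 0.0215 m and z of blue_centre in the frame of gap_floor between 0.0385 and 0.0465 m) or (z of blue_centre in the frame of gap_floor between 0.0035 and 0.0115 m and z of green_centre in the frame of gap_floor between 0.0285 and 0.0365 m)) and distance of yellow_centre from where it was at the start of the episode below 0.05 m); the robot touches nothing.
It also fails if it takes over 58 s, if anything falls off the work surface, if the arm or the gripper's body presses on something with over 40 N, if the wrist force passes 120 N, or if a joint passes its speed limit or range.

### The arm

A 7-joint arm with a two-finger parallel gripper is mounted at the origin on a cart in front of the work surface, level with it; the furniture and walls round the work are solid. World frame = base frame: x ahead of the robot, y to its left, z up, the work surface at z = 0. Lengths are in mm, angles in rad, forces in N, time in s.
With the tool pointing down it reaches from about 425 to 950 mm from the base axis. Payload 4.7 kg.
Tool frame: the origin (TCP) lies midway between the tips of the shut fingers; the grasp point (between the pads) lies 19 mm behind it (grip_depth is the distance from the TCP to the grasp point, in mm); z points along the fingers, y is the direction in which the jaws open and shut (so a half turn about z gives the same grasp; the last joint's range is limited). The gripper opens to 87 mm and grips with 3 to 60 N. Pads are 19 mm wide; open, the fingers measure 117 mm over their backs; the gripper's body (75 mm by 190 mm) begins 51 mm behind the grasp point.
Start: joints at [-1.314, 0.469, -0.049, 1.532, 0.024, 1.141, -0.082], TCP at [190.257, 647.653, 196.173] pointing down, gripper open.
Joint ranges: [-2.59, 2.59], [-0.33, 1.99], [-1.39, 1.29], [0.1, 2.45], [-1.04, 4.18], [0.21, 1.99], [-2.66, 2.66]. Speed limits (rad/s): [2.57, 2.57, 3.14, 3.14, 3.14, 3.14, 3.14].

### API

Orientations are given as a unit quaternion [w, x, y, z].
In Python, from rig import * gives the robot as it stands.
- The arm moves only by the tool arm_command, never from a script. Its argument "deltas" is a list of rows, each a list of 5 numbers: the closure, from 0 (fully open) to 1 (shut), then the shift along the tool's x, y, z in m, then the turn about the tool's z in rad. A call has 1 to 12 rows; each row shifts and turns the commanded pose from where the row before left it, along the tool's axes as they then stand; what a row does not reach is not made up. A row lasts 1/10 s, in which the tool goes at most 50 mm and 8.59 degrees, less where a joint would pass 70% of its speed; a pose out of reach is approached as far as the arm can. A call is refused whole if a number of a shift passes 0.05 or a number of a turn 0.15, either way. A call with a gripper value outside its range is refused whole. The fingers move at their own pace and stop on an object; "newtons" is the grip in N (left out, the last holds). Time passes only in rows, so rows that do not move let the fingers close. It gives the time, the measured TCP pose, the force and the opening at its end, in the units of the state.
- state(): the state, without advancing time (a new reading comes with each control period).
- snapshot(name): name is "side" or "top"; returns the picture (400x640x3 uint8, red, green, blue); there is no depth.
- calibration(name): a dict with "fovy" (degrees; the focal length in pixels is half the picture's height over the tangent of half this angle, whatever the lens; pixels are square), "cx", "cy" (the principal point, pixels), "R" (3x3) and "t" (3): a world point X has camera coordinates R X + t. Camera axes: x right, y down, z forward; pixel columns grow to the right and rows downward; lengths in mm; the calibration is good to about 2 mm. A picture is of the moment at which its call begins. calibration takes no time and is no camera call.
- finish_job(): hands the job in, once; it reports no verdict.
The state is a dict: "t": time; "qpos": joint angles; "dq": joint speeds; "joint_efforts": joint torques, N m; "ee_pos": TCP position; "eef_rot": TCP orientation; "force": force on the tool from outside, world axes, zero at the start; "moment": the same for the moment, N m; "grip_width": finger opening in mm.
Only numpy, scipy, OpenCV 4.12 (cv2) and the standard library are available. Lean on these libraries where they do the work, as an engineer would, in place of code of your own. Each camera call takes 0.05 s, during which the arm holds its last target.

## Working session

There is one attempt and no reset: what is moved stays moved. The work goes in short steps, Python scripts to look and compute and a tool call to move; the robot and the scene stay as the last step left them, time stands still between calls to the robot, and variables do not carry over. Pictures are saved under pics/ and viewed, and the job is handed in when it is done.

Besides the shell and the picture viewer there is one more tool, called as a command line: name --pt "numbers of a row" for each row, then --argument value for the rest. arm_command: Moves the arm, as the interface text tells. Its arguments: {"type":"object","properties":{"deltas":{"type":"array","items":{"type":"array","items":{"type":"number"}}},"newtons":{"type":"number"}},"required":["deltas"]}

```bash
mkdir -p pics; python3 - <<'E'
from rig import *
import cv2
for n in("side","top"):
    cv2.imwrite(f"pics/{n}0.png",cv2.cvtColor(snapshot(n),cv2.COLOR_RGB2BGR))
    c=calibration(n);print(n,c)
s=state();print(s)
E
```

```text
side {'fovy': 48.31420373673307, 'cx': 319.9151605739295, 'cy': 199.48703100438107, 'R': array([[ 0.9072544 , -0.42034844,  0.01402288],
       [-0.14762439, -0.34948951, -0.92523733],
       [ 0.39382292,  0.83735552, -0.37912958]]), 't': array([-394.33189648,  149.70103608,  828.99593239])}
top {'fovy': 51.536295918113936, 'cx': 320.5796134371429, 'cy': 194.18942573329764, 'R': array([[-1.55286634e-05, -9.99974923e-01,  7.08190302e-03],
       [-9.98536949e-01, -3.67438857e-04, -5.40724133e-02],
       [ 5.40736595e-02, -7.07238151e-03, -9.98511903e-01]]), 't': array([ 86.96274458, 478.11843567, 952.03419235])}
{'t': 0.1, 'qpos': array([-1.31390367,  0.46935761, -0.04857563,  1.53351657,  0.02407313,
        1.1410274 , -0.08230497]), 'dq': array([-0.00084116, -0.00157296,  0.00039   , -0.0025842 , -0.00037172,
       -0.00016635, -0.00158235]), 'joint_efforts': array([ 9.21129140e-04, -5.09167778e+01, -8.08275933e-02, -2.36830187e+01,
       -6.14346843e-02,  3.44429794e-02,  6.03305625e-05]), 'ee_pos': array([190.12676073, 647.08109019, 195.23101219]), 'eef_rot': array([-1.01166441e-04,  1.42413275e-01,  9.89806908e-01, -8.56387491e-04]), 'force': array([ 0.38690086, -0.27308029, -0.1089806 ]), 'moment': array([-0.04371047, -0.02559424,  0.01745972]), 'grip_width': 87.29351274856653}
```

View pics/side0.png

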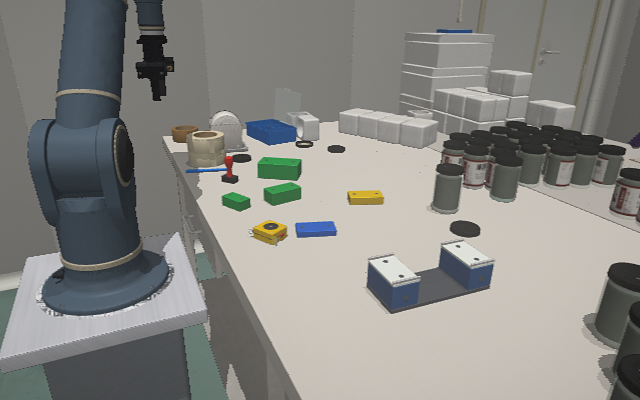

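View pics/top0.png

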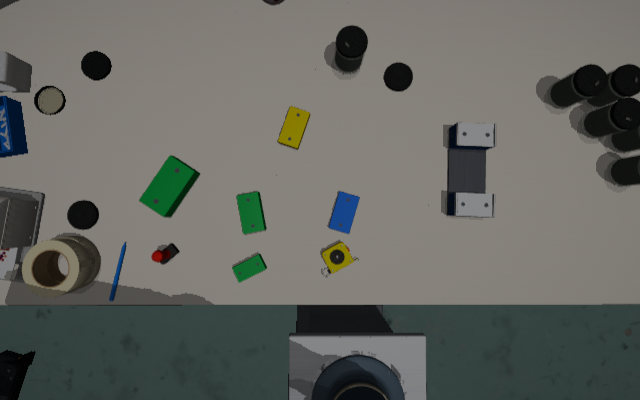

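Green candidates in the top view are large (170,186), middle-sized (251,212) and small (249,267). The middle-sized one fits. Blue candidates are the plate (344,212) and the blue box (10,125), and it's the plate. The yellow plate at (293,128) stays put, and the tape measure at (338,257) is clutter. Next I'll check this in close crops.

```bash
python3 - <<'E'
import cv2,numpy as np
im=cv2.imread("pics/top0.png")
a=cv2.resize(im[180:290,220:380],None,fx=5,fy=5,interpolation=cv2.INTER_CUBIC);cv2.imwrite("pics/c1.png",a)
b=cv2.resize(im[110:230,430:510],None,fx=5,fy=5,interpolation=cv2.INTER_CUBIC);cv2.imwrite("pics/c2.png",b)
E
```

```text
(no output)
```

View pics/c1.png

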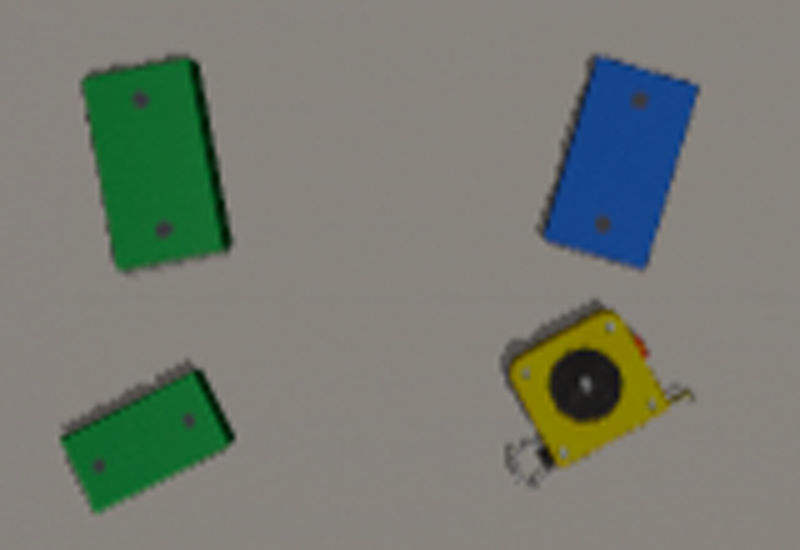

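View pics/c2.png

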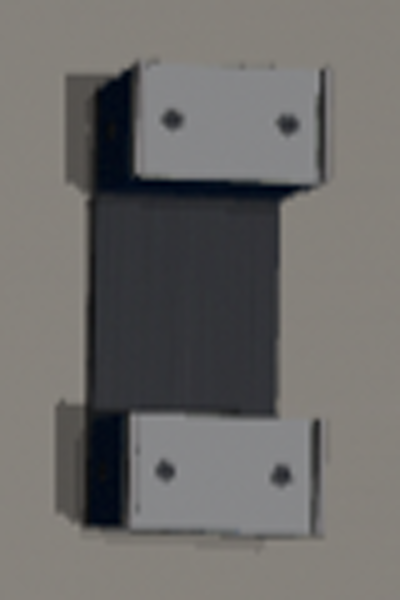

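```bash
cat >h.py <<'E'
import numpy as np
from rig import *
def ray(name,u,v,z):
    c=calibration(name);f=200/np.tan(np.radians(c['fovy']/2));R=np.array(c['R']);t=np.array(c['t'])
    C=-R.T@t; d=R.T@np.array([(u-c['cx'])/f,(v-c['cy'])/f,1]); return (C+d*(z-C[2])/d[2])
def proj(name,X):
    c=calibration(name);f=200/np.tan(np.radians(c['fovy']/2))
    p=np.array(c['R'])@X+c['t'];return f*p[0]/p[2]+c['cx'],f*p[1]/p[2]+c['cy']
E
python3 - <<'E'
from h import *
def P(X,Y,ox,oy,z): return ray("top",(X+.5)/5-.5+ox,(Y+.5)/5-.5+oy,z)
def rep(n,a,b):
    d=a-b;print(n,((a+b)/2).round(1),"ang",np.degrees(np.arctan2(d[1],d[0])).round(1),"len",np.linalg.norm(d).round(1))
rep("green",P(140,100,220,180,35),P(163,229,220,180,35))
rep("blue",P(640,100,220,180,15),P(603,224,220,180,15))
s=[P(*q,430,110,58) for q in((172,119),(287,124),(165,469),(281,475))]
rep("slide",(s[0]+s[1])/2,(s[2]+s[3])/2)
rep("slide across",s[0],s[1])
f=[P(*q,430,110,8) for q in((92,200),(278,205),(88,405),(274,410))]
rep("floor",(f[0]+f[1])/2,(f[2]+f[3])/2); rep("fw",f[0],f[1])
# corners of decks
for n,cs,z in(("green",[(84,77),(192,57),(230,247),(122,270)],35),("blue",[(595,57),(698,88),(646,268),(542,236)],15)):
    pts=[P(*q,220,180,z) for q in cs];rep(n+" c",(pts[0]+pts[1])/2,(pts[2]+pts[3])/2);rep(n+" w",(pts[0]+pts[3])/2,(pts[2]+pts[1])/2)
# side check
for X in([585,173,0],):pass
s=state();print(s['ee_pos'])
E
python3 - <<'E'
import cv2
im=cv2.imread("pics/side0.png")
cv2.imwrite("pics/c3.png",cv2.resize(im[180:245,215:345],None,fx=6,fy=6,interpolation=cv2.INTER_CUBIC))
cv2.imwrite("pics/c4.png",cv2.resize(im[235:315,360:500],None,fx=5,fy=5,interpolation=cv2.INTER_CUBIC))
E
```

```text
green [435.3 247.4  35. ] ang 10.6 len 59.4
blue [436.7  33.   15. ] ang -16.8 len 60.0
slide [ 532.6 -257.    58. ] ang -2.2 len 157.3
slide across [ 611.2 -260.    58. ] ang 87.6 len 51.7
floor [ 534.2 -255.6    8. ] ang -2.2 len 97.0
fw [ 582.6 -257.5    8. ] ang 88.5 len 88.0
green c [436.2 244.9  35. ] ang 11.7 len 88.6
green w [436.2 244.9  35. ] ang 101.3 len 49.8
blue c [436.6  33.6  15. ] ang -16.5 len 86.7
blue w [436.6  33.6  15. ] ang 73.1 len 50.1
[190.12676073 647.08109019 195.23101219]
```

View pics/c3.png

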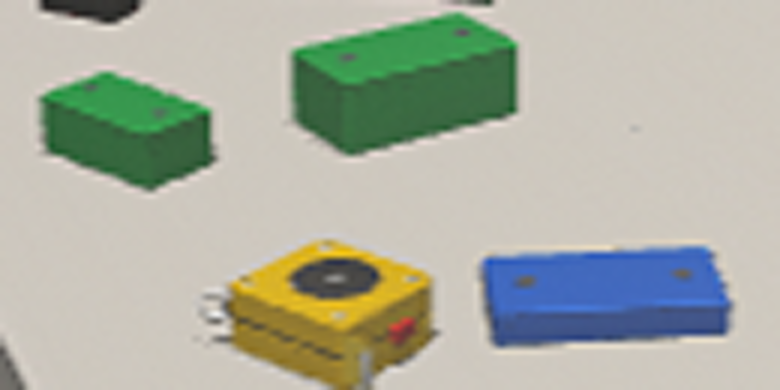

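View pics/c4.png

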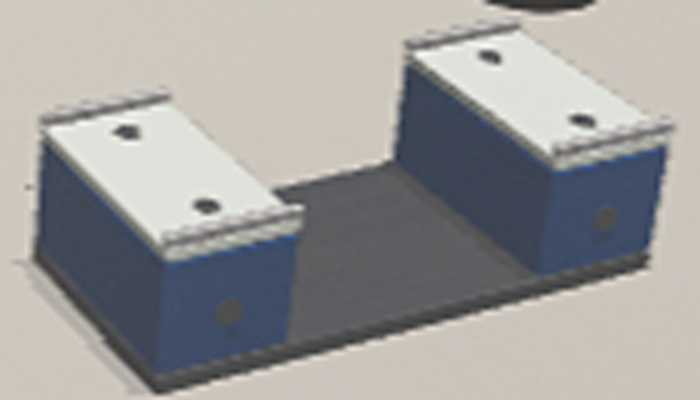

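```bash
cat >>h.py <<'E'
from scipy.spatial.transform import Rotation as Ro
def go(x,y,z,jaw=None):
    s=state();w,a,b,c=s['eef_rot'];R=Ro.from_quat([a,b,c,w]).as_matrix();p=s['ee_pos']
    j=np.degrees(np.arctan2(R[1,1],R[0,1]))
    if jaw is not None:
        d=(jaw-j+90)%180-90; print("turn first tool z rad",round(-np.radians(d),4))
        R=Ro.from_rotvec([0,0,np.radians(d)]).as_matrix()@R
    print("t",s['t'],"p",p.round(1),"jaw",j.round(1),"tilt",np.degrees(np.arccos(-R[2,2])).round(2),"w",round(s['grip_width'],1),"F",s['force'].round(1))
    print("shift m after turn",(R.T@(np.array([x,y,z])-p)/1000).round(4))
E
python3 -c "
from h import *
go(435.5,247,195,100.8)"
```

```text
turn first tool z rad -0.4743
t 0.1 p [190.1 647.1 195.2] jaw 73.6 tilt 0.1 w 87.3 F [ 0.4 -0.3 -0.1]
shift m after turn [-0.1661 -0.439   0.001 ]
```

arm_command --pt "0 0 0 0 -0.1186" --pt "0 0 0 0 -0.1186" --pt "0 0 0 0 -0.1186" --pt "0 0 0 0 -0.1186" --pt "0 -0.02 -0.04 0 0" --pt "0 -0.02 -0.04 0 0" --pt "0 -0.02 -0.04 0 0" --pt "0 -0.02 -0.04 0 0" --pt "0 -0.02 -0.04 0 0" --pt "0 -0.02 -0.04 0 0" --pt "0 -0.02 -0.04 0 0" --pt "0 0 0 0 0"

```text
t: 1.3
ee_pos: [385.4, 392.0, 195.8]
eef_rot: [0.001, -0.088, 0.996, -0.002]
force: [-0.6, -0.2, -0.8]
grip_width: 86.9
```

```bash
python3 -c "
from h import *
go(435.5,247,100,100.8)"
```

```text
turn first tool z rad -0.0114
t 1.3 p [385.4 392.  195.8] jaw 100.1 tilt 0.25 w 86.9 F [-0.6 -0.2 -0.8]
shift m after turn [-0.0219 -0.1514  0.0965]
```

arm_command --pt "0 -0.004 -0.03 0 -0.01" --pt "0 -0.004 -0.03 0 0" --pt "0 -0.004 -0.03 0.01 0" --pt "0 -0.004 -0.03 0.02 0" --pt "0 -0.004 -0.02 0.03 0" --pt "0 -0.002 -0.0115 0.03 0" --pt "0 0 0 0.006 0" --pt "0 0 0 0 0" --pt "0 0 0 0 0"

```text
t: 2.2
ee_pos: [431.8, 256.5, 101.2]
eef_rot: [0.001, -0.1, 0.995, 0.001]
force: [-0.3, -0.2, 0.4]
grip_width: 86.7
```

```bash
python3 - <<'E'
from h import *
import cv2
go(435.5,247,6,100.8)
for n in("side","top"):
    cv2.imwrite(f"pics/{n}1.png",cv2.cvtColor(snapshot(n),cv2.COLOR_RGB2BGR))
im=cv2.imread("pics/side1.png")[80:230,200:360];cv2.imwrite("pics/c5.png",cv2.resize(im,None,fx=4,fy=4))
E
```

```text
turn first tool z rad 0.0119
t 2.2 p [431.8 256.5 101.2] jaw 101.5 tilt 0.13 w 86.7 F [-0.3 -0.2  0.4]
shift m after turn [-0.0017 -0.0101  0.0952]
```

View pics/c5.png

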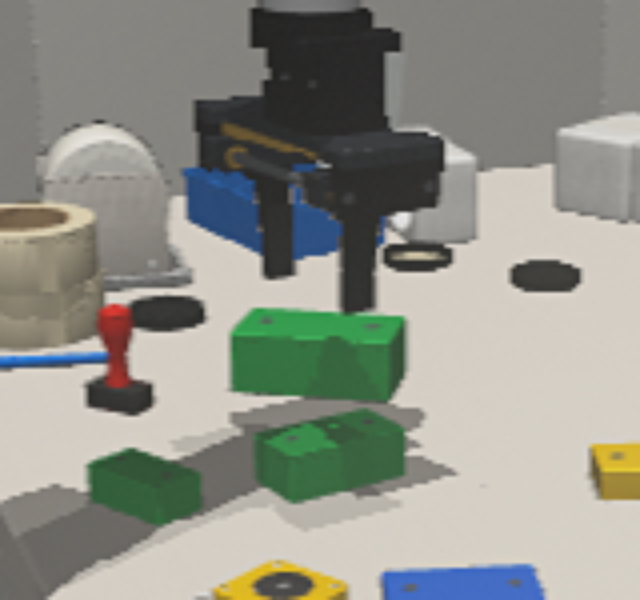

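The open gripper hangs above the middle green plate, with nothing beside the fingers. Going down.

arm_command --pt "0 -0.0017 -0.01 0.01 0.012" --pt "0 0 0 0.02 0" --pt "0 0 0 0.02 0" --pt "0 0 0 0.02 0" --pt "0 0 0 0.015 0" --pt "0 0 0 0.01 0" --pt "0 0 0 0 0" --pt "0 0 0 0 0"

```text
t: 3.1
ee_pos: [435.4, 245.2, 5.4]
eef_rot: [0.0, -0.093, 0.996, 0.0]
force: [0.1, -0.1, -0.3]
grip_width: 87.2
```

```bash
python3 - <<'E'
from h import *
import cv2
go(435.5,247,6,100.8)
cv2.imwrite(f"pics/side2.png",cv2.cvtColor(snapshot("side"),cv2.COLOR_RGB2BGR))
im=cv2.imread("pics/side2.png")[110:230,220:350];cv2.imwrite("pics/c6.png",cv2.resize(im,None,fx=5,fy=5))
E
```

```text
turn first tool z rad -0.0021
t 3.1 p [435.4 245.2   5.4] jaw 100.7 tilt 0.03 w 87.2 F [ 0.1 -0.1 -0.3]
shift m after turn [-0.0004  0.0018 -0.0006]
```

View pics/c6.png

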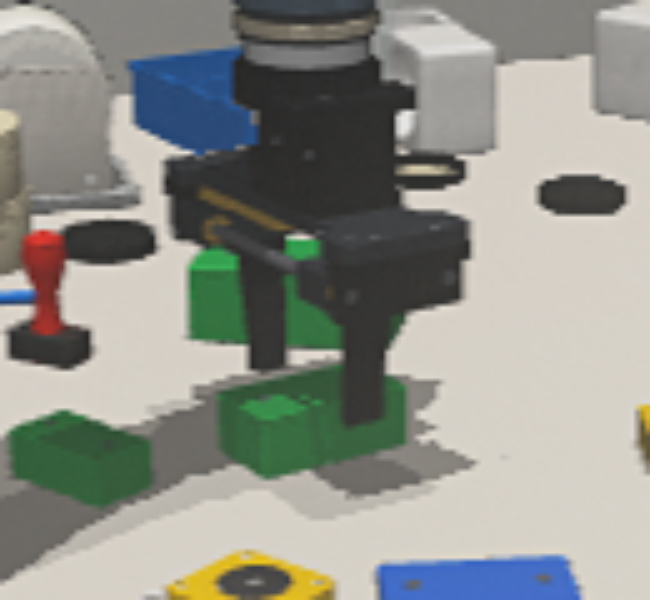

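The fingers straddle the plate, so I'm closing them.

arm_command --pt "0.3 0 0 0 0" --pt "0.6 0 0 0 0" --pt "1 0 0 0 0" --pt "1 0 0 0 0" --pt "1 0 0 0 0" --pt "1 0 0 0 0" --pt "1 0 0 0 0" --newtons 30

```text
t: 3.85
ee_pos: [435.1, 245.2, 5.2]
eef_rot: [0.0, -0.093, 0.996, 0.0]
force: [-0.3, -0.5, 1.7]
grip_width: 49.0
```

arm_command --pt "1 0 0 -0.01 0" --pt "1 0 0 -0.02 0" --pt "1 0 0 -0.03 0" --pt "1 0 0 -0.04 0" --pt "1 0 0 -0.04 0" --pt "1 0 0 0 0.07" --pt "1 0 0 0 0.07" --pt "1 0 0 0 0.087" --pt "1 0 0 0 0"

```text
t: 4.75
ee_pos: [434.8, 244.9, 145.6]
eef_rot: [0.0, 0.02, 1.0, 0.0]
force: [-1.0, 0.3, -1.6]
grip_width: 49.1
```

```bash
python3 - <<'E'
from h import *
go(533,-257,145,87.8)
E
```

```text
turn first tool z rad -0.0018
t 4.75 p [434.8 244.9 145.6] jaw 87.7 tilt 0.01 w 49.1 F [-1.   0.3 -1.6]
shift m after turn [-0.1174 -0.4978  0.0006]
```

arm_command --pt "1 -0.01 -0.02 0 0" --pt "1 -0.01 -0.03 0 0" --pt "1 -0.01 -0.04 0 0" --pt "1 -0.01 -0.04 0 0" --pt "1 -0.01 -0.04 0 0" --pt "1 -0.01 -0.04 0 0" --pt "1 -0.01 -0.04 0 0" --pt "1 -0.01 -0.04 0 0" --pt "1 -0.01 -0.04 0 0" --pt "1 -0.01 -0.04 0 0" --pt "1 -0.005 -0.03 0 0" --pt "1 0 0 0 0"

```text
t: 5.95
ee_pos: [523.4, -164.7, 145.4]
eef_rot: [0.0, 0.023, 1.0, -0.002]
force: [-0.6, -0.1, -1.3]
grip_width: 49.3
```

```bash
python3 - <<'E'
from h import *
go(533,-257,145,87.8)
E
```

```text
turn first tool z rad -0.0081
t 5.95 p [ 523.4 -164.7  145.4] jaw 87.3 tilt 0.18 w 49.3 F [-0.6 -0.1 -1.3]
shift m after turn [-0.0131 -0.0919  0.0007]
```

arm_command --pt "1 -0.004 -0.03 0 -0.008" --pt "1 -0.004 -0.03 0 0" --pt "1 -0.003 -0.022 0 0" --pt "1 -0.002 -0.01 0 0" --pt "1 0 0 0 0" --pt "1 0 0 0 0"

```text
t: 6.55
ee_pos: [533.7, -249.3, 144.8]
eef_rot: [-0.0, 0.015, 1.0, 0.001]
force: [-1.0, 0.3, -2.0]
grip_width: 49.0
```

```bash
python3 - <<'E'
from h import *
import cv2
go(533,-257,70,87.8)
for n in("side","top"):
    cv2.imwrite(f"pics/{n}3.png",cv2.cvtColor(snapshot(n),cv2.COLOR_RGB2BGR))
a=cv2.resize(cv2.imread("pics/side3.png")[120:320,340:520],None,fx=3,fy=3,interpolation=2)
b=cv2.resize(cv2.imread("pics/top3.png")[90:290,410:530],None,fx=3,fy=3,interpolation=2)
import numpy as np
cv2.imwrite("pics/c7.png",np.hstack([a[:600],b[:600]])[:,:800])
E
```

```text
turn first tool z rad 0.0081
t 6.55 p [ 533.7 -249.3  144.8] jaw 88.3 tilt 0.1 w 49.0 F [-1.   0.3 -2. ]
shift m after turn [ 0.0003 -0.0078  0.0748]
```

View pics/c7.png

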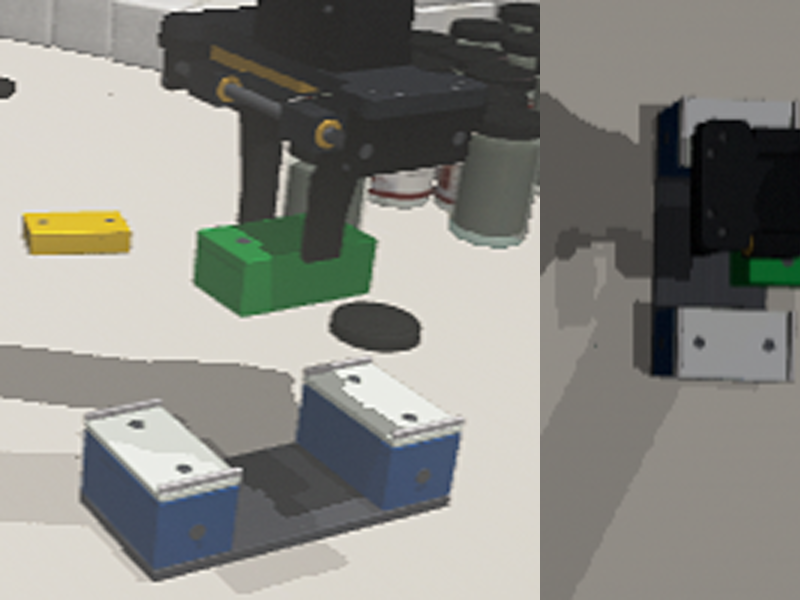

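arm_command --pt "1 0 -0.008 0.02 0.008" --pt "1 0 0 0.02 0" --pt "1 0 0 0.02 0" --pt "1 0 0 0.005 0" --pt "1 0 0 0 0" --pt "1 0 0 0 0"

```text
t: 7.25
ee_pos: [534.1, -259.0, 81.0]
eef_rot: [0.001, 0.02, 1.0, -0.0]
force: [-0.0, 0.8, -1.4]
grip_width: 48.7
```

```bash
python3 - <<'E'
from h import *
import cv2
go(533,-257,13,87.8)
for n in("side","top"):
    cv2.imwrite(f"pics/{n}4.png",cv2.cvtColor(snapshot(n),cv2.COLOR_RGB2BGR))
cv2.imwrite("pics/c8.png",cv2.resize(cv2.imread("pics/side4.png")[200:315,360:500],None,fx=5,fy=5,interpolation=2))
cv2.imwrite("pics/c9.png",cv2.resize(cv2.imread("pics/top4.png")[110:230,430:530],None,fx=5,fy=5,interpolation=2))
E
```

```text
turn first tool z rad -0.0012
t 7.25 p [ 534.1 -259.    81. ] jaw 87.7 tilt 0.08 w 48.7 F [-0.   0.8 -1.4]
shift m after turn [0.0013 0.0019 0.068 ]
```

View pics/c8.png

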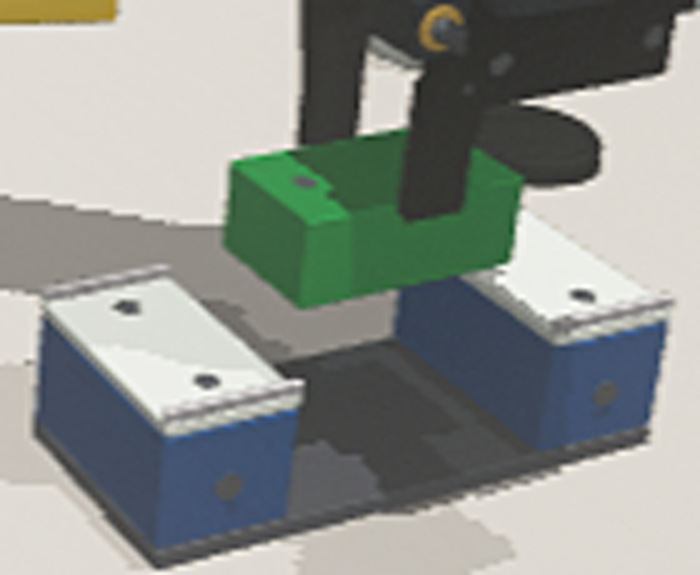

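View pics/c9.png

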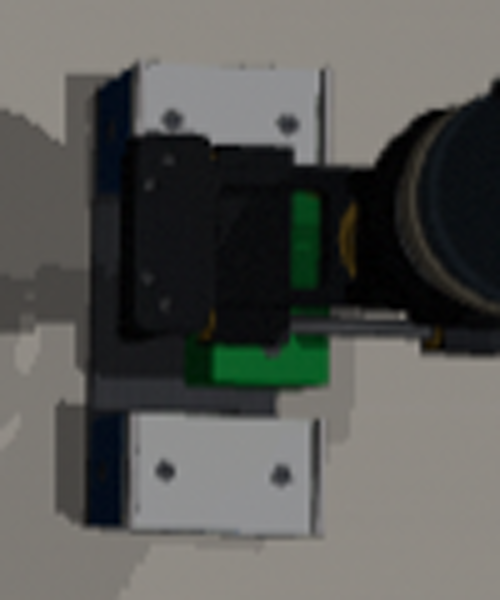

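```bash
python3 - <<'E'
from h import *
P=lambda X,Y,z: ray("side",(X+.5)/5-.5+360,(Y+.5)/5-.5+200,z)[:2]
zb=76;zt=111
A=P(303,307,zb);B=P(512,260,zb);C=P(225,245,zb)
print("bottom corners",A.round(1),B.round(1),C.round(1),"len",np.linalg.norm(B-A),"wid",np.linalg.norm(C-A),"centre",((B+C)/2).round(1), "ang",np.degrees(np.arctan2(*(B-A)[::-1])))
s=[P(127,307,58),P(207,381,58),P(503,230,58) if 0 else None,P(583,295,58)]
print("screws",s)
# first picture c4 crop offset y 235 -> same offsets
Q=lambda X,Y,z: ray("side",(X+.5)/5-.5+360,(Y+.5)/5-.5+235,z)[:2]
S=np.array([Q(127,132,58),Q(207,206,58),Q(490,57,58),Q(582,121,58)])
print(S.round(1),S.mean(0),np.degrees(np.arctan2(*(S[2]+S[3]-S[0]-S[1])[::-1])))
E
```

```text
bottom corners [ 491.8 -280.3] [ 580.5 -282.9] [ 492.9 -232.9] len 88.75966999861163 wid 47.354414674879 centre [ 536.7 -257.9] ang -1.698308575924287
screws [array([ 454.63862194, -230.32836572]), array([ 452.67674716, -282.89459474]), None, array([ 611.12136154, -288.96348691])]
[[ 454.6 -230.3]
 [ 452.7 -282.9]
 [ 612.8 -237.6]
 [ 610.3 -289.4]] [ 532.58737426 -260.03911226] -2.486586933614825
```

Relative to the side camera, the plate sits about 4 mm too far in +x. I'll correct that and lower it.

arm_command --pt "1 0.0035 -0.001 0 0" --pt "1 0 0 0.01 0" --pt "1 0 0 0.01 0" --pt "1 0 0 0.01 0" --pt "1 0 0 0.01 0" --pt "1 0 0 0 0" --pt "1 0 0 0 0"

```text
t: 8.05
ee_pos: [529.6, -260.0, 39.6]
eef_rot: [-0.0, 0.02, 1.0, 0.0]
force: [0.2, -0.5, -1.7]
grip_width: 49.0
```

```bash
python3 - <<'E'
from h import *
import cv2
go(530.6,-259.5,13.5,87.8)
cv2.imwrite(f"pics/side5.png",cv2.cvtColor(snapshot("side"),cv2.COLOR_RGB2BGR))
cv2.imwrite("pics/c10.png",cv2.resize(cv2.imread("pics/side5.png")[200:315,360:500],None,fx=5,fy=5,interpolation=2))
E
```

```text
turn first tool z rad -0.002
t 8.05 p [ 529.6 -260.    39.6] jaw 87.7 tilt 0.05 w 49.0 F [ 0.2 -0.5 -1.7]
shift m after turn [-0.001   0.0005  0.0261]
```

View pics/c10.png

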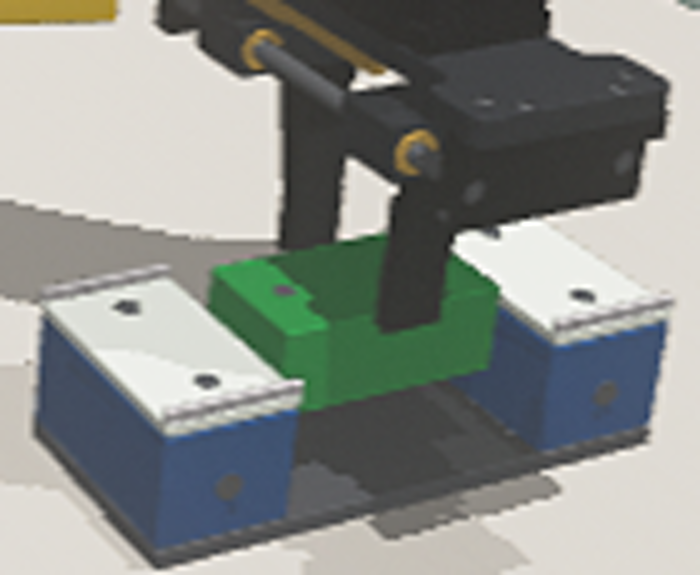

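The plate is inside the gap and no contact force shows. Lowering it the rest of the way.

arm_command --pt "1 -0.001 0 0.01 0" --pt "1 0 0 0.008 0" --pt "1 0 0 0.004 0" --pt "1 0 0 0.002 0" --pt "1 0 0 0.001 0" --pt "1 0 0 0 0" --pt "1 0 0 0 0"

```text
t: 8.8
ee_pos: [531.0, -260.2, 15.3]
eef_rot: [0.0, 0.02, 1.0, -0.0]
force: [-0.8, 0.3, -2.4]
grip_width: 49.2
```

arm_command --pt "1 0 0 0.001 0" --pt "1 0 0 0.001 0" --pt "1 0 0 0 0" --pt "1 0 0 0 0"

```text
t: 9.2
ee_pos: [531.0, -260.1, 13.2]
eef_rot: [0.0, 0.02, 1.0, 0.0]
force: [-0.1, -0.3, -0.4]
grip_width: 49.4
```

arm_command --pt "0.3 0 0 0 0" --pt "0.1 0 0 0 0" --pt "0 0 0 0 0" --pt "0 0 0 0 0" --pt "0 0 0 -0.01 0" --pt "0 0 0 -0.02 0" --pt "0 0 0 -0.03 0" --pt "0 0 0 -0.04 0" --pt "0 0 0 -0.04 0" --pt "0 0 0 0 0"

```text
t: 10.2
ee_pos: [534.5, -262.3, 159.9]
eef_rot: [0.006, 0.02, 1.0, -0.002]
force: [0.6, -0.2, 0.7]
grip_width: 86.9
```

```bash
python3 - <<'E'
from h import *
go(436.6,33.2,145,73.2)
import cv2
cv2.imwrite(f"pics/side6.png",cv2.cvtColor(snapshot("side"),cv2.COLOR_RGB2BGR))
cv2.imwrite("pics/c11.png",cv2.resize(cv2.imread("pics/side6.png")[200:315,360:500],None,fx=5,fy=5,interpolation=2))
E
```

```text
turn first tool z rad 0.2524
t 10.2 p [ 534.5 -262.3  159.9] jaw 87.7 tilt 0.71 w 86.9 F [ 0.6 -0.2  0.7]
shift m after turn [0.1793 0.2546 0.0118]
```

View pics/c11.png

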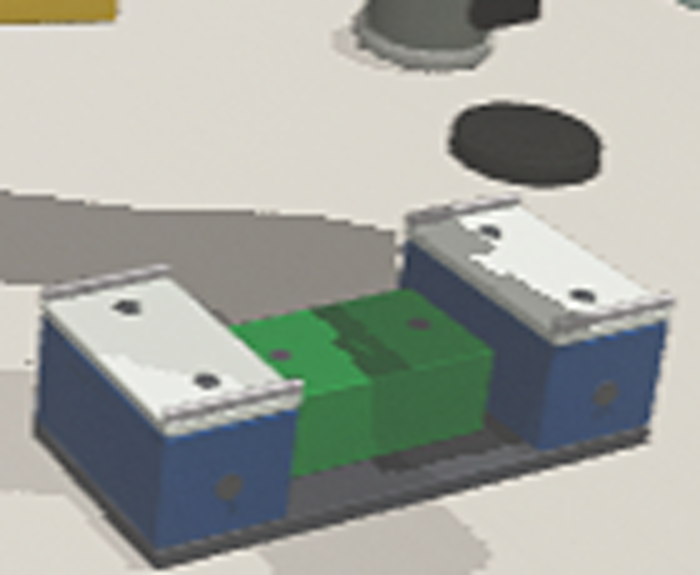

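```bash
python3 - <<'E'
from h import *
P=lambda X,Y,z: ray("side",(X+.5)/5-.5+360,(Y+.5)/5-.5+200,z)[:2]
a=P(281,355,43);b=P(419,324,43);print(a,b,(a+b)/2,np.degrees(np.arctan2(*(b-a)[::-1])))
E
```

```text
[ 501.78935261 -259.36749694] [ 561.27413179 -261.83678249] [ 531.5317422  -260.60213971] -2.3770527763259626
```

arm_command --pt "0 0 0 0 0.126" --pt "0 0 0 0 0.126" --pt "0 0.01 0.015 0 0" --pt "0 0.02 0.03 0 0" --pt "0 0.025 0.035 0 0" --pt "0 0.025 0.035 0 0" --pt "0 0.025 0.035 0 0" --pt "0 0.025 0.035 0 0" --pt "0 0.025 0.035 0 0" --pt "0 0.02 0.03 0 0" --pt "0 0 0 0 0" --pt "0 0 0 0 0"

```text
t: 11.45
ee_pos: [434.1, 30.8, 152.8]
eef_rot: [-0.0, 0.143, 0.99, -0.0]
force: [-0.7, -0.1, 0.2]
grip_width: 87.3
```

```bash
python3 - <<'E'
from h import *
go(436.6,33.2,60,73.2)
E
```

```text
turn first tool z rad 0.0061
t 11.45 p [434.1  30.8 152.8] jaw 73.5 tilt 0.06 w 87.3 F [-0.7 -0.1  0.2]
shift m after turn [-0.0018  0.003   0.0928]
```

Green lies within about 1 mm of the gap centre, at -2.4°. The arm is now over blue.

arm_command --pt "0 -0.002 0.003 0.02 0.006" --pt "0 0 0 0.03 0" --pt "0 0 0 0.03 0" --pt "0 0 0 0.03 0" --pt "0 0 0 0.02 0" --pt "0 0 0 0.01 0" --pt "0 0 0 0.005 0" --pt "0 0 0 0 0" --pt "0 0 0 0 0"

```text
t: 12.35
ee_pos: [438.9, 31.9, 8.9]
eef_rot: [0.001, 0.149, 0.989, 0.0]
force: [-0.1, 0.3, 0.1]
grip_width: 87.1
```

```bash
python3 - <<'E'
from h import *
import cv2
go(436.6,33.2,3,73.2)
cv2.imwrite(f"pics/side7.png",cv2.cvtColor(snapshot("side"),cv2.COLOR_RGB2BGR))
cv2.imwrite("pics/c12.png",cv2.resize(cv2.imread("pics/side7.png")[150:265,240:380],None,fx=5,fy=5,interpolation=2))
E
```

```text
turn first tool z rad -0.0054
t 12.35 p [438.9  31.9   8.9] jaw 72.9 tilt 0.1 w 87.1 F [-0.1  0.3  0.1]
shift m after turn [0.0026 0.0005 0.0058]
```

View pics/c12.png

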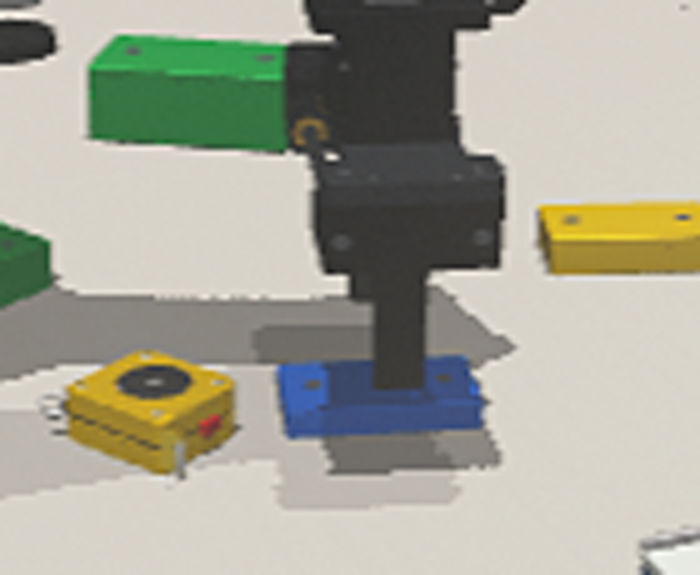

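arm_command --pt "0 0.0026 0.0005 0.003 0" --pt "0 0 0 0.0025 0" --pt "0 0 0 0 0" --pt "0.3 0 0 0 0" --pt "0.6 0 0 0 0" --pt "1 0 0 0 0" --pt "1 0 0 0 0" --pt "1 0 0 0 0" --pt "1 0 0 0 0"

```text
t: 13.3
ee_pos: [435.7, 33.3, 2.6]
eef_rot: [-0.0, 0.149, 0.989, 0.0]
force: [0.2, 0.8, -0.3]
grip_width: 46.9
```

arm_command --pt "1 0 0 -0.01 0" --pt "1 0 0 -0.02 0" --pt "1 0 0 -0.03 0" --pt "1 0 0 -0.04 0" --pt "1 0 0 -0.04 0" --pt "1 0 0 0 -0.08" --pt "1 0 0 0 -0.09" --pt "1 0 0 0 -0.09" --pt "1 0 0 0 0" --pt "1 0 0 0 0"

```text
t: 14.3
ee_pos: [435.7, 33.2, 143.0]
eef_rot: [0.0, 0.02, 1.0, 0.0]
force: [-0.1, -0.1, 0.3]
grip_width: 0.6
```

```bash
python3 - <<'E'
from h import *
import cv2
go(531.5,-260,145,87.6)
cv2.imwrite(f"pics/side8.png",cv2.cvtColor(snapshot("side"),cv2.COLOR_RGB2BGR))
cv2.imwrite("pics/c13.png",cv2.resize(cv2.imread("pics/side8.png")[100:265,240:400],None,fx=4,fy=4,interpolation=2)[:600])
E
```

```text
turn first tool z rad 0.0015
t 14.3 p [435.7  33.2 143. ] jaw 87.7 tilt 0.03 w 0.6 F [-0.1 -0.1  0.3]
shift m after turn [-0.108  -0.2889 -0.002 ]
```

View pics/c13.png

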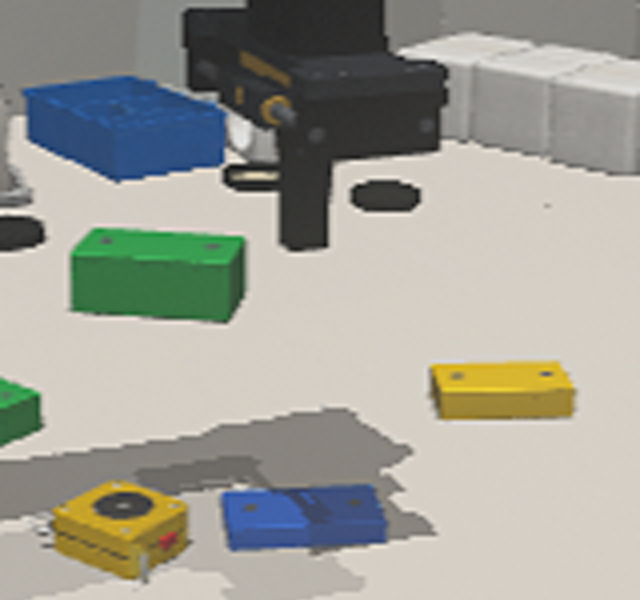

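The grip slipped: the fingers closed to 0.6 mm and blue still lies on the table. I'll check how far the real fingertips sit above the TCP when open.

```bash
python3 - <<'E'
from h import *
# front finger outer face at half opening + 15 (back 117/2), inner at 87/2
def chk(n,tcp,jaw,w,u,v):
    j=np.array([np.cos(np.radians(jaw)),np.sin(np.radians(jaw)),0])
    for off in(w/2,w/2+15):
        for z in range(-4,22,4):
            p=np.array(tcp)-j*off; p[2]+=z
            print(n,"off",off,"tipz",z,np.round(proj("side",p),1),"seen",u,v)
chk("green",(435.4,245.2,5.4),100.7,87,292.6,194.6)
chk("blue",(438.9,31.9,8.9),72.9,87,319.6,227.6)
chk("shut",(435.7,33.2,143),87.7,0.6,316.2,162)
im=snapshot("side");import cv2
cv2.imwrite("pics/c14.png",cv2.cvtColor(cv2.resize(im[115:175,280:360],None,fx=8,fy=8,interpolation=2),cv2.COLOR_RGB2BGR))
P=lambda X,Y,z: ray("side",(X+.5)/4-.5+240,(Y+.5)/4-.5+100,z)[:2]
a=P(250,507,15);b=P(355,502,15);print((a+b)/2,np.degrees(np.arctan2(*(b-a)[::-1])))
E
```

```text
green off 43.5 tipz -4 [290.6 204.1] seen 292.6 194.6
green off 43.5 tipz 0 [290.6 202.7] seen 292.6 194.6
green off 43.5 tipz 4 [290.6 201.3] seen 292.6 194.6
green off 43.5 tipz 8 [290.6 199.9] seen 292.6 194.6
green off 43.5 tipz 12 [290.5 198.5] seen 292.6 194.6
green off 43.5 tipz 16 [290.5 197.1] seen 292.6 194.6
green off 43.5 tipz 20 [290.5 195.6] seen 292.6 194.6
green off 58.5 tipz -4 [293.7 206. ] seen 292.6 194.6
green off 58.5 tipz 0 [293.7 204.6] seen 292.6 194.6
green off 58.5 tipz 4 [293.6 203.2] seen 292.6 194.6
green off 58.5 tipz 8 [293.6 201.7] seen 292.6 194.6
green off 58.5 tipz 12 [293.6 200.3] seen 292.6 194.6
green off 58.5 tipz 16 [293.6 198.9] seen 292.6 194.6
green off 58.5 tipz 20 [293.6 197.4] seen 292.6 194.6
blue off 43.5 tipz -4 [318.3 238.2] seen 319.6 227.6
blue off 43.5 tipz 0 [318.3 236.6] seen 319.6 227.6
blue off 43.5 tipz 4 [318.3 235. ] seen 319.6 227.6
blue off 43.5 tipz 8 [318.4 233.3] seen 319.6 227.6
blue off 43.5 tipz 12 [318.4 231.7] seen 319.6 227.6
blue off 43.5 tipz 16 [318.4 230.1] seen 319.6 227.6
blue off 43.5 tipz 20 [318.4 228.4]
[... 430 characters left out ...]
2 162
shut off 0.3 tipz 0 [314.9 172.7] seen 316.2 162
shut off 0.3 tipz 4 [315. 171.] seen 316.2 162
shut off 0.3 tipz 8 [315.  169.3] seen 316.2 162
shut off 0.3 tipz 12 [315.  167.5] seen 316.2 162
shut off 0.3 tipz 16 [315.  165.7] seen 316.2 162
shut off 0.3 tipz 20 [315. 164.] seen 316.2 162
shut off 15.3 tipz -4 [317.5 176.6] seen 316.2 162
shut off 15.3 tipz 0 [317.5 174.9] seen 316.2 162
shut off 15.3 tipz 4 [317.6 173.1] seen 316.2 162
shut off 15.3 tipz 8 [317.6 171.3] seen 316.2 162
shut off 15.3 tipz 12 [317.6 169.6] seen 316.2 162
shut off 15.3 tipz 16 [317.6 167.8] seen 316.2 162
shut off 15.3 tipz 20 [317.7 166. ] seen 316.2 162
[437.41567604  31.64065308] -16.937468636911127
```

View pics/c14.png

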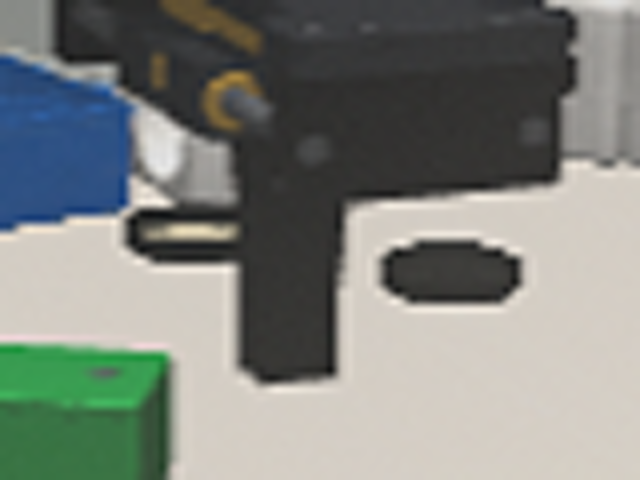

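The shut fingertips show about 20-28 mm above the reported TCP (seen at row 162, expected about 174). So the jaws closed above the 15 mm plate. Blue hasn't moved: (437.4, 31.6), -16.9°. I'll retry lower, looking and watching the force.

arm_command --pt "0 0 0 0 0.13" --pt "0 0 0 0 0.13" --pt "0 0 0 0.02 0" --pt "0 0 0 0.03 0" --pt "0 0 0 0.03 0" --pt "0 0 0 0.03 0" --pt "0 0 0 0.02 0" --pt "0 0 0 0.01 0" --pt "0 0 0 0 0" --pt "0 0 0 0 0"

```text
t: 15.4
ee_pos: [436.4, 33.3, 3.2]
eef_rot: [0.0, 0.149, 0.989, 0.0]
force: [-1.2, 0.6, 0.9]
grip_width: 72.8
```

arm_command --pt "0 0 0 0.005 0" --pt "0 0 0 0.004 0" --pt "0 0 0 0.003 0" --pt "0 0 0 0 0" --pt "0 0 0 0 0"

```text
t: 15.9
ee_pos: [435.7, 33.3, -9.4]
eef_rot: [-0.0, 0.149, 0.989, 0.0]
force: [-0.0, 0.2, 0.1]
grip_width: 86.9
```

```bash
python3 - <<'E'
from h import *
import cv2
go(437,32.5,-15,73.1)
cv2.imwrite(f"pics/side9.png",cv2.cvtColor(snapshot("side"),cv2.COLOR_RGB2BGR))
cv2.imwrite("pics/c15.png",cv2.resize(cv2.imread("pics/side9.png")[180:260,270:370],None,fx=7,fy=7,interpolation=2))
E
```

```text
turn first tool z rad -0.0035
t 15.9 p [435.7  33.3  -9.4] jaw 72.9 tilt 0.01 w 86.9 F [-0.   0.2  0.1]
shift m after turn [-0.0014 -0.0004  0.0056]
```

View pics/c15.png

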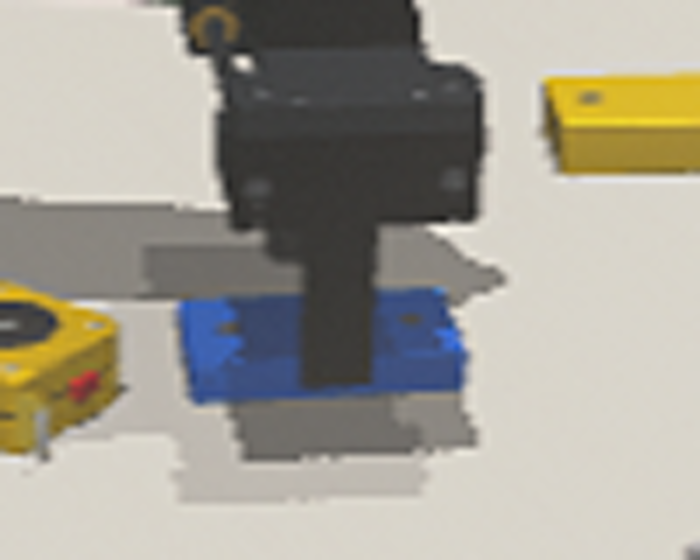

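No contact at TCP z = -9.4, and the tip still shows well above the table. Going lower.

arm_command --pt "0 -0.001 0 0.004 0" --pt "0 0 0 0.003 0" --pt "0 0 0 0.002 0" --pt "0 0 0 0 0" --pt "0 0 0 0 0"

```text
t: 16.45
ee_pos: [436.6, 33.0, -18.5]
eef_rot: [-0.0, 0.149, 0.989, -0.0]
force: [0.2, -0.5, -0.2]
grip_width: 87.3
```

```bash
python3 - <<'E'
from h import *
import cv2
go(437,32.5,-20,73.1)
cv2.imwrite(f"pics/side10.png",cv2.cvtColor(snapshot("side"),cv2.COLOR_RGB2BGR))
cv2.imwrite("pics/c16.png",cv2.resize(cv2.imread("pics/side10.png")[180:260,270:370],None,fx=7,fy=7,interpolation=2))
E
```

```text
turn first tool z rad -0.0035
t 16.45 p [436.6  33.  -18.5] jaw 72.9 tilt 0.02 w 87.3 F [ 0.2 -0.5 -0.2]
shift m after turn [-0.0005 -0.0003  0.0015]
```

View pics/c16.png

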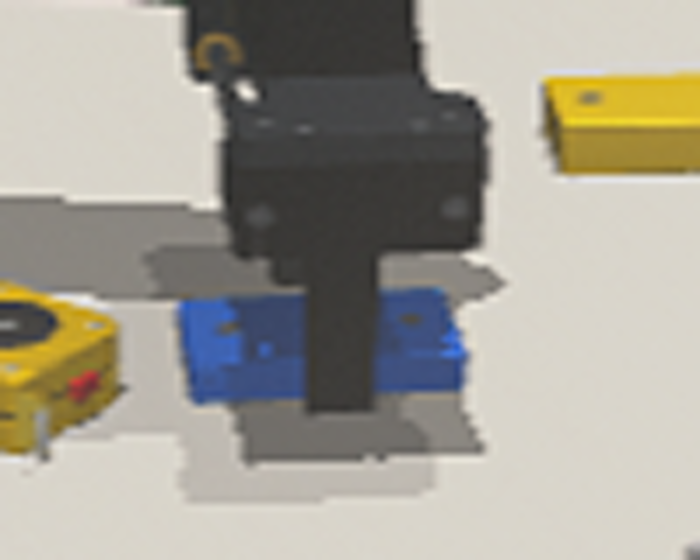

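arm_command --pt "0 0 0 0.001 0" --pt "0 0 0 0.001 0" --pt "0 0 0 0 0"

```text
t: 16.8
ee_pos: [436.6, 33.0, -20.5]
eef_rot: [-0.0, 0.149, 0.989, 0.0]
force: [-0.3, 0.7, -0.2]
grip_width: 86.9
```

arm_command --pt "0 0 0 0.001 0" --pt "0 0 0 0.001 0" --pt "0 0 0 0 0"

```text
t: 17.1
ee_pos: [436.6, 33.0, -22.5]
eef_rot: [-0.0, 0.149, 0.989, 0.0]
force: [-0.6, 0.1, 0.2]
grip_width: 86.9
```

```bash
python3 - <<'E'
from h import *
import cv2
go(437,32.5,-20,73.1)
cv2.imwrite(f"pics/side11.png",cv2.cvtColor(snapshot("side"),cv2.COLOR_RGB2BGR))
cv2.imwrite("pics/c17.png",cv2.resize(cv2.imread("pics/side11.png")[180:260,270:370],None,fx=7,fy=7,interpolation=2))
E
```

```text
turn first tool z rad -0.0035
t 17.1 p [436.6  33.  -22.5] jaw 72.9 tilt 0.02 w 86.9 F [-0.6  0.1  0.2]
shift m after turn [-0.0005 -0.0004 -0.0025]
```

View pics/c17.png

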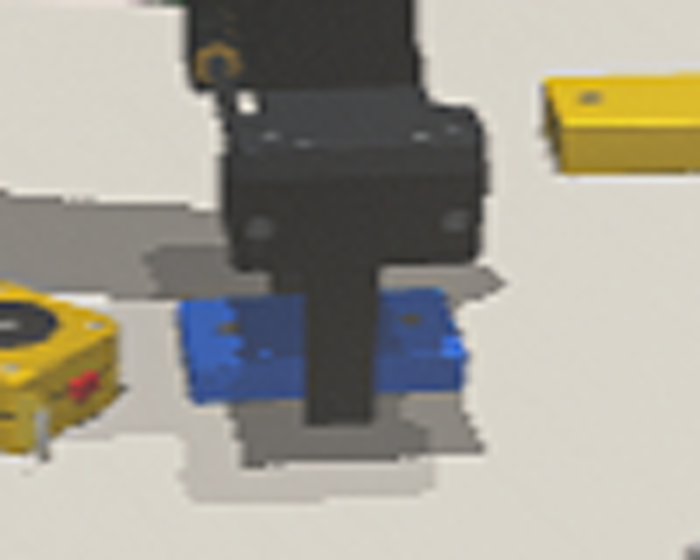

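arm_command --pt "0 0 0 0.001 0" --pt "0 0 0 0.001 0" --pt "0 0 0 0 0"

```text
t: 17.45
ee_pos: [436.6, 33.0, -24.5]
eef_rot: [-0.0, 0.149, 0.989, -0.0]
force: [-0.1, -0.4, 1.1]
grip_width: 87.1
```

Close here, giving the fingers longer and watching the opening.

arm_command --pt "0.3 0 0 0 0" --pt "0.6 0 0 0 0" --pt "1 0 0 0 0" --pt "1 0 0 0 0" --pt "1 0 0 0 0" --pt "1 0 0 0 0" --pt "1 0 0 0 0" --pt "1 0 0 0 0" --pt "1 0 0 0 0" --pt "1 0 0 0 0" --newtons 30

```text
t: 18.45
ee_pos: [436.7, 32.9, -24.4]
eef_rot: [-0.0, 0.149, 0.989, -0.0]
force: [-0.7, -0.3, 0.9]
grip_width: 49.6
```

arm_command --pt "1 0 0 -0.01 0" --pt "1 0 0 -0.02 0" --pt "1 0 0 -0.03 0" --pt "1 0 0 0 0" --pt "1 0 0 0 0"

```text
t: 18.95
ee_pos: [437.2, 33.3, 36.4]
eef_rot: [0.001, 0.149, 0.989, 0.001]
force: [-0.3, 0.2, -1.6]
grip_width: 49.5
```

```bash
python3 - <<'E'
from h import *
import cv2
go(531,-260,130,87.6)
cv2.imwrite(f"pics/side12.png",cv2.cvtColor(snapshot("side"),cv2.COLOR_RGB2BGR))
cv2.imwrite("pics/c18.png",cv2.resize(cv2.imread("pics/side12.png")[160:260,260:370],None,fx=5,fy=5,interpolation=2))
E
```

```text
turn first tool z rad -0.2563
t 18.95 p [437.2  33.3  36.4] jaw 72.9 tilt 0.12 w 49.5 F [-0.3  0.2 -1.6]
shift m after turn [-0.1062 -0.289  -0.0938]
```

View pics/c18.png

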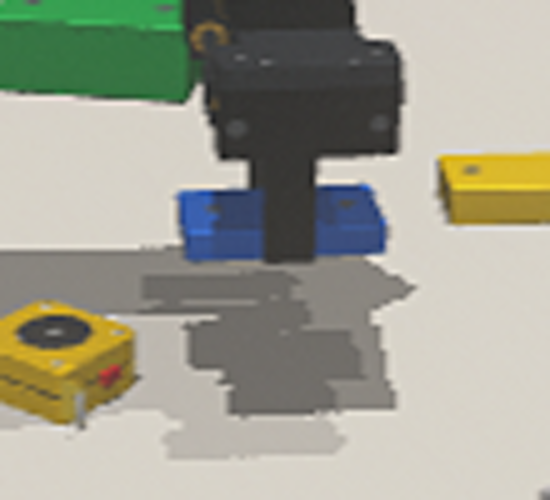

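Blue is held level: 49.5 mm opening, about 1.6 N of load. Its bottom is 24.4 mm above the TCP, so it should set down at TCP z ≈ 18.6. Carrying it over now.

arm_command --pt "1 0 0 -0.03 -0.086" --pt "1 0 0 -0.03 -0.085" --pt "1 0 0 -0.01 -0.085" --pt "1 -0.005 -0.02 0 0" --pt "1 -0.012 -0.035 0 0" --pt "1 -0.015 -0.04 0 0" --pt "1 -0.015 -0.04 0 0" --pt "1 -0.015 -0.04 0 0" --pt "1 -0.015 -0.04 0 0" --pt "1 -0.015 -0.035 0 0" --pt "1 -0.01 -0.02 0 0" --pt "1 0 0 0 0"

```text
t: 20.2
ee_pos: [526.8, -244.9, 104.2]
eef_rot: [-0.001, 0.024, 1.0, -0.001]
force: [-0.1, 0.2, -0.3]
grip_width: 49.8
```

```bash
python3 - <<'E'
from h import *
go(532,-260,60,87.6)
E
```

```text
turn first tool z rad -0.0055
t 20.2 p [ 526.8 -244.9  104.2] jaw 87.3 tilt 0.14 w 49.8 F [-0.1  0.2 -0.3]
shift m after turn [-0.0059 -0.0148  0.0442]
```

arm_command --pt "1 -0.004 -0.01 0 -0.005" --pt "1 -0.002 -0.005 0.01 0" --pt "1 0 0 0.015 0" --pt "1 0 0 0.015 0" --pt "1 0 0 0 0" --pt "1 0 0 0 0"

```text
t: 20.8
ee_pos: [532.0, -255.5, 64.7]
eef_rot: [-0.001, 0.018, 1.0, 0.0]
force: [0.2, 0.6, -0.3]
grip_width: 49.9
```

```bash
python3 - <<'E'
from h import *
import cv2
go(532,-260,18.6,87.6)
cv2.imwrite(f"pics/side13.png",cv2.cvtColor(snapshot("side"),cv2.COLOR_RGB2BGR))
cv2.imwrite("pics/c19.png",cv2.resize(cv2.imread("pics/side13.png")[200:315,360:500],None,fx=5,fy=5,interpolation=2))
E
```

```text
turn first tool z rad 0.0052
t 20.8 p [ 532.  -255.5   64.7] jaw 87.9 tilt 0.11 w 49.9 F [ 0.2  0.6 -0.3]
shift m after turn [-0.0002 -0.0045  0.0461]
```

View pics/c19.png

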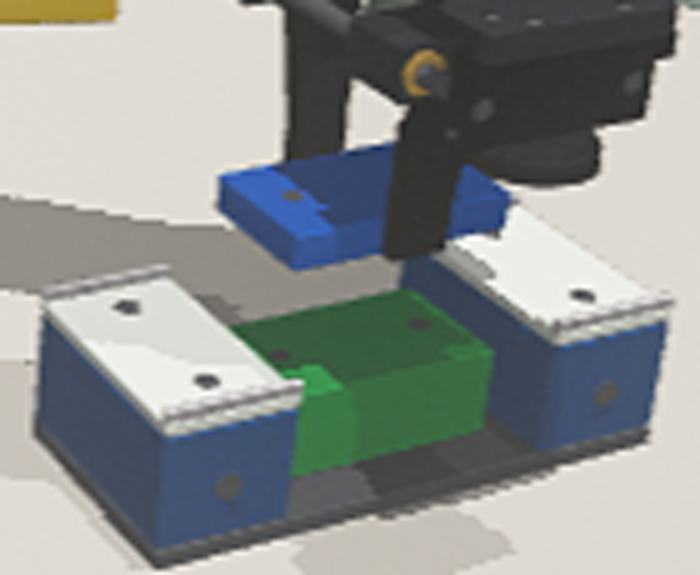

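```bash
python3 - <<'E'
from h import *
P=lambda X,Y,z: ray("side",(X+.5)/5-.5+360,(Y+.5)/5-.5+200,z)[:2]
A=P(295,270,89);B=P(501,230,89);C=P(221,206,89)
print(A,B,C,(B+C)/2,np.linalg.norm(B-A),np.linalg.norm(A-C))
A=P(299,238,104);B=P(511,197,104);C=P(220,178,104)
print(A,B,C,(B+C)/2,np.linalg.norm(B-A),np.linalg.norm(A-C))
print(P(293,196,104))
E
```

```text
[ 489.56819393 -276.70072532] [ 574.05489113 -282.07465693] [ 493.51732755 -227.56497984] [ 533.78610934 -254.81981839] 84.65743408296038 49.294189715142565
[ 486.36917322 -280.816721  ] [ 572.81044482 -285.67793201] [ 487.66268537 -233.18048382] [ 530.23656509 -259.42920791] 86.57785402999183 47.65379592838015
[ 503.08784924 -254.82232394]
```

arm_command --pt "1 0.001 -0.004 0 0.005" --pt "1 0 0 0.01 0" --pt "1 0 0 0.01 0" --pt "1 0 0 0.01 0" --pt "1 0 0 0.008 0" --pt "1 0 0 0.004 0" --pt "1 0 0 0 0" --pt "1 0 0 0 0"

```text
t: 21.65
ee_pos: [531.5, -260.4, 23.6]
eef_rot: [0.0, 0.021, 1.0, -0.0]
force: [-0.2, 0.4, -1.0]
grip_width: 49.7
```

arm_command --pt "1 0 0 0.002 0" --pt "1 0 0 0.001 0" --pt "1 0 0 0.001 0" --pt "1 0 0 0.001 0" --pt "1 0 0 0 0" --pt "1 0 0 0 0"

```text
t: 22.25
ee_pos: [531.5, -260.3, 18.7]
eef_rot: [0.0, 0.021, 1.0, 0.0]
force: [-1.0, -0.5, 0.4]
grip_width: 49.6
```

arm_command --pt "0.4 0 0 0 0" --pt "0.2 0 0 0 0" --pt "0 0 0 0 0" --pt "0 0 0 0 0" --pt "0 0 0 0 0" --pt "0 0 0 -0.01 0" --pt "0 0 0 -0.02 0" --pt "0 0 0 -0.03 0" --pt "0 0 0 -0.04 0" --pt "0 0 0 -0.04 0" --pt "0 0 0.04 0 0" --pt "0 0 0.04 0 0"

```text
t: 23.45
ee_pos: [535.7, -181.2, 161.3]
eef_rot: [0.002, 0.023, 1.0, -0.001]
force: [0.3, 1.8, -1.0]
grip_width: 87.1
```

arm_command --pt "0 0 0.04 0 0" --pt "0 0 0.04 0 0" --pt "0 0 0.04 0 0" --pt "0 0 0 0 0"

```text
t: 23.85
ee_pos: [540.4, -53.2, 159.2]
eef_rot: [0.0, 0.016, 1.0, 0.002]
force: [-0.2, 0.4, 0.6]
grip_width: 87.3
```

```bash
python3 - <<'E'
from h import *
import cv2
print(state()['t'],state()['ee_pos'])
for n in("side","top"):
    cv2.imwrite(f"pics/{n}14.png",cv2.cvtColor(snapshot(n),cv2.COLOR_RGB2BGR))
cv2.imwrite("pics/c20.png",cv2.resize(cv2.imread("pics/side14.png")[200:315,360:500],None,fx=5,fy=5,interpolation=2))
cv2.imwrite("pics/c21.png",cv2.resize(cv2.imread("pics/top14.png")[110:230,430:510],None,fx=5,fy=5,interpolation=2))
E
```

```text
23.85 [540.36016489 -53.24419743 159.2182841 ]
```

View pics/c20.png

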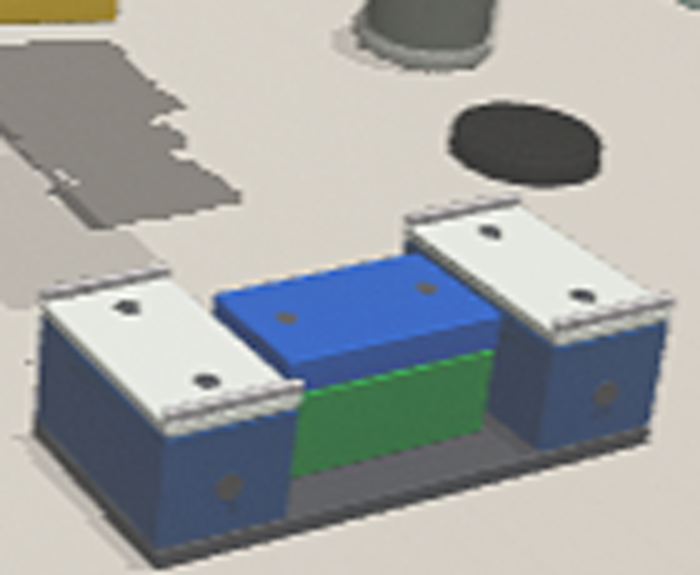

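View pics/c21.png

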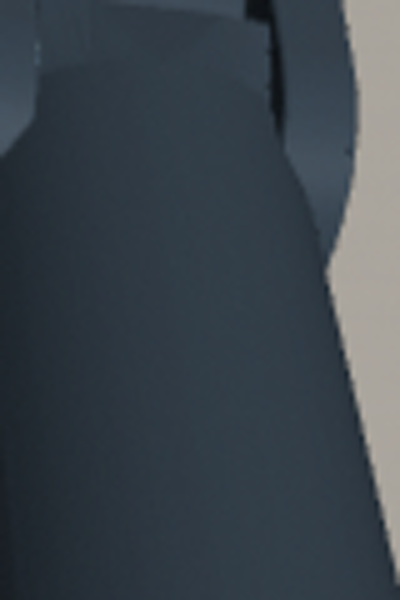

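View pics/top14.png

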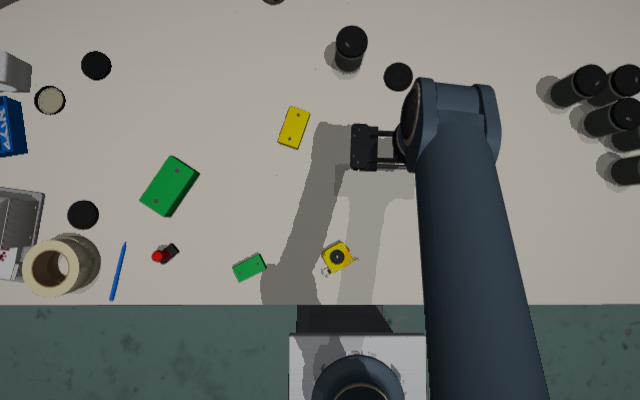

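The side view shows blue flat on green and level with the decks, plugs at (287,318) and (427,288) in the crop. Yellow is still at (293,128). The arm hides the stack from the top camera, so I'll measure it from the side view.

```bash
python3 - <<'E'
from h import *
P=lambda X,Y,z: ray("side",(X+.5)/5-.5+360,(Y+.5)/5-.5+200,z)[:2]
a=P(287,318,58);b=P(427,288,58);print((a+b)/2,np.degrees(np.arctan2(*(b-a)[::-1])),np.linalg.norm(b-a))
S=np.array([P(127,307,58),P(207,381,58),P(490,232,58),P(582,296,58)]);print(S.mean(0))
E
```

```text
[ 532.42758943 -260.8791372 ] -2.665863552512109 59.847295059172836
[ 532.58737426 -260.03911226]
```

Blue is within about 1 mm of centre, and its angle is within 0.5° of the slide's. Handing in.

```bash
python3 -c "
from rig import *
print(finish_job()); print(state()['t'])"
```

```text
the job is handed in; nothing more can be done
None
the job is handed in; nothing more can be done
```

I put the middle-sized green plate (35 mm) in the gap and the blue plate (15 mm) on top of it, then backed the arm off and handed the job in at about 24 s.

**Last checks (side camera):**
- **Green:** it measured about 1 mm from the gap centre and in line with the slide, taken before blue went on top.
- **Blue:** it also measures about 1 mm from the centre, turned under 0.5° from the slide. It lies flat and looks level with the decks.
- **Yellow plate:** it shows at the same pixel as at the start, so it was not moved.

**What failed or disagreed:**
- **First blue grasp missed:** the real fingertips sit roughly 20–25 mm higher than the reported TCP, so the jaws closed above the plate. Blue was not moved, and going lower fixed it.
- **Camera disagreement:** the two cameras put the slide about 3 mm apart across the gap. I used the side camera for both the slide and the plates.
- **Final top view blocked:** the arm hid the stack from the top camera, so the last position check is from the side camera only.

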